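Free a sagging barrel bolt and hold the shatter guard's gate ajar

TASK

The flask in the shatter guard is ready and I need both hands to take it out: please open the guard's gate for me. Its barrel bolt has come loose and sags, so the notch under its nose has dropped onto the bent-up lip of the keeper: lift the bolt by its red ball knob until it clears the lip while you pull it back, draw it fully out of the keeper, then swing the sprung gate towards you until its free edge stands about 10 cm open. Finish holding it still there in the gripper with the bolt drawn, without letting go, and leave the flask, the petri dish and the beaker undisturbed.

Things in the scene. Friction and masses are not known exactly. Their poses are not given: they have to be found in the camera images.
- guard: Bench shatter guard, fixed to the worktop: grey base plate 226 x 266 mm (top 13 mm above the worktop), four 20 mm aluminium posts to height 192 mm, clear panels on three sides, open on top; the front is the gate. Origin: centre of its underside. Its own x runs from the gate to the back panel, its y along the gate from the free edge to the hinges, z up. Its place and yaw vary.
- gate: The gate, an aluminium frame with a clear panel, top at height 190 mm. Origin on the vertical hinge axis at worktop level, at the front of the guard's +y end; axes those of the guard while shut, turning with the gate. It spans y = -4 to -212 mm and x = +4.5 to +22.5 mm in its own frame. A brass barrel bolt with a steel rod lies along its top rail, outside (-x).
- gate_hinge (a joint): Opening angle of the gate, rad: 0 shut, grows as the free edge swings outwards (to the guard's -x), up to 1.2. About 0.48 is a gap of 100 mm at the free edge. Spring hinges pull it shut: about 0.16 N m when shut, 0.38 N m at 0.5 rad.
- gate_axis (a point): Point on the vertical hinge axis of the gate, 180 mm above the worktop.
- gate_edge (a point): Middle of the gate's free edge, 212 mm from the hinge axis.
- barrel (a joint): Droop of the whole barrel bolt, rad: it hangs on its last screw, a pivot at x = -9.5, y = -65, z = 180 mm in the gate's frame, and turns about the gate's x axis, the nose end sinking. 0 is level, about 0.09 hanging (the start; it falls back there by its own weight when let go); stops at -0.02 and 0.09. Lifting at the knob takes about 4 N.
- bolt (a joint): Travel of the bolt along its own axis, m: 0 shot home in the keeper, 0.050 fully drawn (towards the hinges, the gate's own +y). Sliding friction about 2.5 N; it stays where it is left. While the bolt hangs, its nose catches on the lip after about 4 mm; it passes once the droop is below about 0.045 rad (nose lifted 6.5 mm). Its nose leaves the keeper at about 0.028.
- knob (a point): Centre of the red ball knob, 22 mm in diameter, standing 37 mm above the axis of the bolt on an 8 mm neck; 96.5 mm from the barrel's pivot while the bolt is shot, 46.5 mm when fully drawn. The bolt is a 16 mm rod in 23 mm saddles, whose tops lie 14 mm below the underside of the ball. Nothing nearby stands higher than the ball.
- keeper_lip (a point): Top middle of the keeper's bent-up lip, a brass staple on the post at the gate's free edge. The notch under the bolt, 7 mm deep and 12 mm long, hangs astride it; the nose is 19.5 mm long.
- flask: Glass conical flask, 62 mm wide and 108 mm tall, standing on the base plate inside the guard; origin at the centre of its underside, z up. Bystander.
- petri: Clear petri dish with lid, 66 mm wide, 32 mm high, on the worktop to the right of the guard; origin at the centre of its underside. Bystander.
- beaker: Glass beaker, 54 mm wide, 70 mm tall, on the worktop to the right of the guard; origin at the centre of its underside. Bystander.

How it is judged:
On the way:
1. the bolt is drawn out of the keeper while the gate is still all but shut (value of joint bolt above 0.032 m and value of joint gate_hinge below 0.2 rad), for 0.1 s.
At the end, for the whole second after the job is handed in: The gate is held still by the gripper (the fingers press on the gate or its bolt with more than 1 N), open 0.33 to 0.70 rad, a gap of about 70 to 145 mm at the free edge, nothing else propping it; the bolt is still drawn at least 32 mm; the flask stands upright (value of joint gate_hinge between 0.33 and 0.7 rad and velocity of joint gate_hinge between -0.1 and 0.1 rad/s and value of joint bolt above 0.032 m and contact force between the fingers and gate above 1 N and contact force between gate and flask below 0.2 N and contact force between gate and petri below 0.2 N and contact force between gate and beaker below 0.2 N and angle between flask's own z axis and vertical below 0.1 rad); the arm keeps its last pose, push and grip.
It fails at once if the flask is knocked or shifted more than 20 mm (distance of flask from where it was at the start of the episode above 0.02 m or angle between flask's own z axis and vertical above 0.3 rad).
It fails at once if the petri dish or the beaker is shifted more than 20 mm (distance of any of petri, beaker from where it was at the start of the episode above 0.02 m).
It also fails if it takes over 38 s, if anything falls off the work surface, if the arm or the gripper's body presses on something with over 40 N, if the wrist force passes 120 N, or if a joint passes its speed limit or range.

ROBOT

A 6-joint arm with a two-finger parallel gripper is mounted at the origin on a cart in front of the work surface, level with it; the furniture and walls round the work are solid. World frame = base frame: x ahead of the robot, y to its left, z up, the work surface at z = 0. Lengths are in m, angles in rad, forces in N, time in s.
With the tool pointing down it reaches from about 0.25 to 0.725 m from the base axis. Payload 4 kg.
Tool frame: the origin (TCP) lies at the very end of the fingers, on their centre line; the grasp point (between the pads) lies 19 mm behind it; z points along the fingers, y is the line along which they close (so a half turn about z gives the same grasp; the last joint's range is limited). The gripper opens to 85 mm and grips with 20 to 120 N. Pads are 22 mm wide; open, the fingers measure 114 mm over their backs; the gripper's body (76 mm by 85 mm) begins 54 mm behind the grasp point. The pads swing forward as they close: fully open they stand 13 mm farther back than shut.
Start: joints at [-1.274, 0.241, 0.005, 1.335, 0, 1.571], TCP at [0.146, -0.478, 0.231] pointing down, gripper open.
Joint ranges: [-2.72, 2.72], [-1.05, 1.87], [-1.09, 1.28], [-1.99, 2.15], [-1.42, 1.44], [-3.14, 3.14]. Speed limits (rad/s): [2.79, 2.79, 3.14, 3.14, 3.14, 3.14].

INTERFACE

Orientations are given as a unit quaternion [x, y, z, w].
In Python, from workcell import telemetry, vision, workorder gives the robot as it stands.
- The arm moves only by the shell command python3 -m inch 'ROWS'. ROWS is JSON, a list of rows, each a list of 3 entries, a list of its own where there are three numbers: the turn, a rotation vector about the tool's x, y, z scaled (see below), then the shift along the tool's x, y, z scaled (see below), then the closure, from -1 (fully open) to 1 (shut). A call has 1 to 10 rows; each row shifts and turns the commanded pose from where the row before left it, along the tool's axes as they then stand; what a row does not reach is not made up. The controller multiplies each number of a shift by 0.3 m and each number of a turn by 360 degrees. A row lasts 1/12 s, in which the tool goes at most 41.7 mm and 7.16 degrees, less where a joint would pass 70% of its speed; a pose out of reach is approached as far as the arm can. A call with a number of a shift or a turn outside -1 to 1 is refused whole. A call with a gripper value outside its range is refused whole. The fingers move at their own pace and stop on an object; the grip force is fixed at half the most. Time passes only in rows, so rows that do not move let the fingers close. It gives the time, the measured TCP pose, the force, the opening and the grip force at its end, in the units of the state.
- telemetry.get_obs(): the state, without advancing time (a new reading comes with each control period).
- vision.camera(name): name is "side" or "top" or "wrist"; returns a dict with "img" (384x512x3 uint8, red, green, blue), "fov_y" (degrees; the focal length in pixels is half the picture's height over the tangent of half this angle, whatever the lens; pixels are square), "cx", "cy" (the principal point, pixels), "pose" (4x4, takes a point from camera to world coordinates). Camera axes: x right, y up, looking along -z (the intrinsics and any distortion apply to the point x, -y, -z); pixel columns grow to the right and rows downward; lengths in m; the calibration is good to about 2 mm. A picture is of the moment at which its call begins. There is no depth.
- workorder.job_done(): hands the job in; it is judged then, once.
The state is a dict: "clock": time; "joint_pos": joint angles; "joint_vel": joint speeds; "tau": joint torques, N m; "eef_pos": TCP position; "tool_rot": TCP orientation; "ft_force": force on the tool from outside, world axes, zero at the start; "ft_torque": the same for the moment, N m; "grip_width": finger opening in m; "grasp_force": force on a finger pad.
Only numpy, scipy, OpenCV 4.12 (cv2) and the standard library are available. Lean on these libraries where they do the work, as an engineer would, in place of code of your own. Each camera call takes 0.05 s, during which the arm holds its last target. There are 200 camera calls.

## Working session

There is one attempt and no reset: what is moved stays moved. The work goes in short steps, Python scripts to look and compute and a shell command to move; the robot and the scene stay as the last step left them, time stands still between calls to the robot, and variables do not carry over. Pictures are saved under pics/ and viewed, at most 13 in all, crops included, and the job is handed in when it is done.

```bash
mkdir -p pics; ls; python3 - <<'E'
from workcell import telemetry, vision
import cv2, numpy as np
print({k:np.round(v,3).tolist() for k,v in telemetry.get_obs().items()})
ims=[]
for n in ["side","top"]:
    c=vision.camera(n); print(n,{k:(np.round(v,4).tolist() if k!='img' else 0) for k,v in c.items()})
    im=c['img']; cv2.imwrite(f'pics/{n}.png',im[:,:,::-1])
    h=cv2.cvtColor(im,cv2.COLOR_RGB2HSV); m=(((h[...,0]<8)|(h[...,0]>172))&(h[...,1]>150)&(h[...,2]>70)).astype('uint8')
    k,_,st,ce=cv2.connectedComponentsWithStats(m)
    for i in range(1,k):
        if st[i,4]>15: print(st[i],ce[i])
E
```

```text
pics
{'clock': 0.0, 'joint_pos': [-1.274, 0.241, 0.004, 1.335, 0.0, 1.571], 'joint_vel': [-0.0, 0.001, 0.003, -0.001, -0.001, -0.0], 'tau': [-0.001, -37.232, 25.241, 0.017, -0.0, -0.0], 'eef_pos': [0.146, -0.478, 0.23], 'tool_rot': [0.989, 0.148, -0.0, -0.001], 'ft_force': [0.444, -0.607, -0.021], 'ft_torque': [0.029, -0.012, 0.02], 'grasp_force': 0.0, 'grip_width': 0.085}
side {'img': 0, 'fov_y': 42.1831, 'cx': 259.1555, 'cy': 186.4068, 'pose': [[0.9978, -0.0409, 0.0515, 0.6756], [0.0631, 0.3784, -0.9235, -1.416], [0.0182, 0.9248, 0.3801, 0.74], [0.0, 0.0, 0.0, 1.0]]}
[253 163   6   6  31] [255.5483871  165.58064516]
[210 254  31  23 376] [228.79255319 265.07712766]
[191 268  13   8  26] [196.03846154 272.42307692]
top {'img': 0, 'fov_y': 55.5425, 'cx': 258.0116, 'cy': 191.502, 'pose': [[0.0026, 0.9924, -0.123, 0.4647], [-1.0, 0.0024, -0.0018, 0.0018], [-0.0015, 0.123, 0.9924, 1.2017], [0.0, 0.0, 0.0, 1.0]]}
[381  16  11  11  62] [384.90322581  21.90322581]
[ 85 191   9   6  30] [ 89.46666667 193.26666667]
[239 191   8   7  38] [242.73684211 193.89473684]
[420 195  32  35 276] [432.77898551 206.50724638]
```

View pics/side.png

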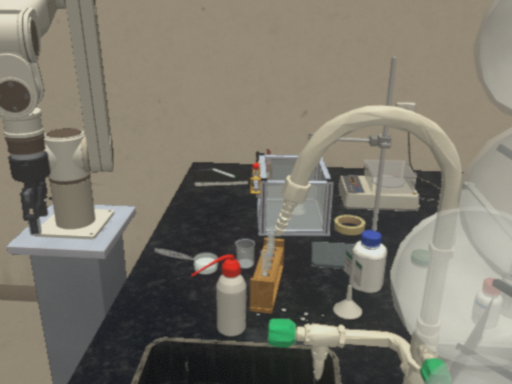

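View pics/top.png

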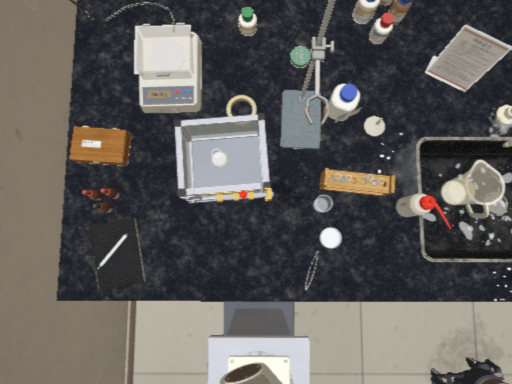

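The side view shows the guard at about (295,200). The knob is hidden or tiny there. The top view shows the red knob at (243,194) on the front gate, the brass keeper at the free edge at about (268,194), and the hinges at the left near (180,200). Next I measure the guard's yaw and the knob.

```bash
cat > h.py <<'E'
import numpy as np, cv2
from workcell import telemetry, vision
def ray(c,u,v):
    f=c['img'].shape[0]/2/np.tan(np.radians(c['fov_y']/2)); P=np.array(c['pose'])
    d=P[:3,:3]@np.array([(u-c['cx'])/f,-(v-c['cy'])/f,-1]); return P[:3,3],d
def onz(c,u,v,z):
    o,d=ray(c,u,v); return o+d*(z-o[2])/d[2]
def red(c):
    h=cv2.cvtColor(c['img'],cv2.COLOR_RGB2HSV); m=(((h[...,0]<8)|(h[...,0]>172))&(h[...,1]>150)&(h[...,2]>70)).astype('uint8')
    k,_,st,ce=cv2.connectedComponentsWithStats(m); return [(st[i],ce[i]) for i in range(1,k) if st[i,4]>15]
E
python3 - <<'E'
from h import *
c=vision.camera('top'); print('fov/any dist',c.keys())
print('knob',onz(c,242.74,193.9,.208))
im=c['img']; h=cv2.cvtColor(im,cv2.COLOR_RGB2HSV)
m=((abs(h[...,0].astype(int)-23)<7)&(h[...,1]>130)&(h[...,2]>120)).astype('uint8'); m[:180]=0;m[210:]=0;m[:,:200]=0;m[:,285:]=0
k,_,st,ce=cv2.connectedComponentsWithStats(m)
for i in range(1,k):
    if st[i,4]>8: print(st[i],ce[i],onz(c,*ce[i],.185))
cv2.imwrite('pics/topcrop.png',cv2.resize(im[105:215,165:285],None,fx=6,fy=5.4,interpolation=cv2.INTER_CUBIC)[:,:,::-1])
E
```

```text
fov/any dist dict_keys(['img', 'fov_y', 'cx', 'cy', 'pose'])
knob [0.58115911 0.04558618 0.208     ]
[265 188   7  13  49] [268.02040816 194.40816327] [ 0.5825927  -0.02437818  0.185     ]
[246 191   8   9  33] [250.27272727 194.54545455] [0.5820824  0.02543832 0.185     ]
[216 193   7   9  34] [219.44117647 196.58823529] [0.57610112 0.11190732 0.185     ]
[230 192   9   9  35] [235.31428571 195.54285714] [0.57916181 0.06740218 0.185     ]
```

View pics/topcrop.png

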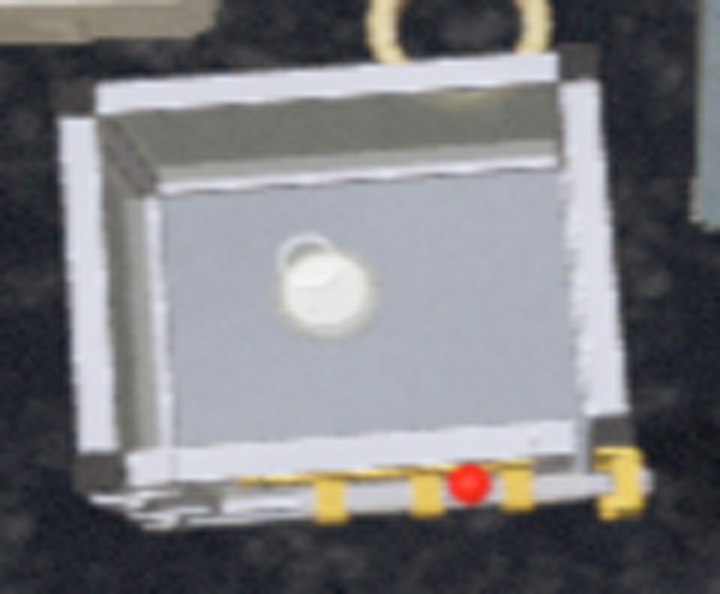

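```bash
python3 -m inch '[[[0,0,0.018],[0,0,-0.12],-1],[[0,0,0.018],[0,0,-0.12],-1],[[0,0,0],[0.06,-0.1,0],-1],[[0,0,0],[0.06,-0.1,0],-1],[[0,0,0],[0.06,-0.1,0],-1],[[0,0,0],[0.06,-0.1,0],-1],[[0,0,0],[0.06,-0.1,0],-1],[[0,0,0],[0.06,-0.1,0],-1],[[0,0,0],[0.06,-0.1,0],-1],[[0,0,0],[0.06,-0.1,0],-1]]'
python3 -m inch '[[[0,0,0],[0.06,-0.1,0],-1],[[0,0,0],[0.06,-0.1,0],-1],[[0,0,0],[0.06,-0.1,0],-1],[[0,0,0],[0.06,-0.1,0],-1],[[0,0,0],[0.06,-0.1,0],-1],[[0,0,0],[0.06,-0.1,0],-1],[[0,0,0],[0.06,-0.1,0],-1],[[0,0,0],[0.06,-0.1,0],-1],[[0,0,0],[0.06,-0.1,0],-1],[[0,0,0],[0,0,0],-1]]'
```

```text
clock: 0.98
eef_pos: [0.2731, -0.2269, 0.3032]
tool_rot: [0.999, 0.035, 0.0, -0.0]
ft_force: [0.4, 0.2, -0.0]
grip_width: 0.0854
grasp_force: 0.0
clock: 1.82
eef_pos: [0.4188, 0.042, 0.3025]
tool_rot: [0.999, 0.046, -0.0, -0.006]
ft_force: [0.7, 0.5, -0.8]
grip_width: 0.0855
grasp_force: 0.0
```

```bash
python3 -m inch '[[[0,0,0],[0.08,0,0],-1],[[0,0,0],[0.08,0,0],-1],[[0,0,0],[0.08,0,0],-1],[[0,0,0],[0.08,0,0],-1],[[0,0,0],[0,0,0],-1],[[0,0,0],[0,0,0],-1]]'
python3 - <<'E'
from h import *
o=telemetry.get_obs(); print(np.round(o['eef_pos'],4),np.round(o['tool_rot'],4))
c=vision.camera('wrist'); cv2.imwrite('pics/w1.png',c['img'][:,:,::-1]); print(np.round(c['pose'],3))
for st,ce in red(c): print(st,ce,onz(c,*ce,.208))
E
```

```text
clock: 2.32
eef_pos: [0.5123, 0.0466, 0.3021]
tool_rot: [0.999, 0.043, -0.002, -0.005]
ft_force: [-1.0, -0.0, 0.4]
grip_width: 0.0855
grasp_force: 0.0
[0.5123 0.0466 0.3021] [ 0.9991  0.0427 -0.0016 -0.0052]
[[ 0.085  0.952  0.293  0.586]
 [-0.996  0.084  0.016  0.052]
 [-0.01  -0.293  0.956  0.445]
 [ 0.     0.     0.     1.   ]]
[250  96  27  29 562] [262.94839858 110.30071174] [0.58085097 0.0439535  0.208     ]
```

View pics/w1.png

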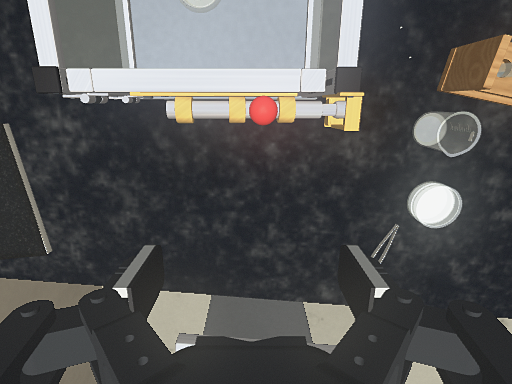

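The wrist view shows the ball at (263,110). The bolt runs parallel to the image rows, so the tool yaw matches the gate.

```bash
python3 -m inch '[[[0,0,0],[0.115,0.013,0],-1],[[0,0,0],[0.113,0.013,0],-1],[[0,0,0],[0,0,0.1],-1],[[0,0,0],[0,0,0.1],-1],[[0,0,0],[0,0,0.05],-1],[[0,0,0],[0,0,0],-1],[[0,0,0],[0,0,0],-1],[[0,0,0],[0,0,0],-1]]'
python3 - <<'E'
from h import *
o=telemetry.get_obs(); print(np.round(o['eef_pos'],4),np.round(o['tool_rot'],4))
c=vision.camera('wrist'); cv2.imwrite('pics/w2.png',c['img'][:,:,::-1])
for st,ce in red(c): print(st,ce,onz(c,*ce,.208))
E
```

```text
clock: 3.03
eef_pos: [0.5811, 0.0459, 0.2303]
tool_rot: [0.999, 0.043, 0.001, -0.005]
ft_force: [0.1, -1.1, 0.5]
grip_width: 0.0854
grasp_force: 0.0
[0.5811 0.0459 0.2303] [ 0.9991  0.043   0.001  -0.0054]
[236 217  36  34 953] [253.9296957  233.31374607] [0.57991831 0.04410143 0.208     ]
```

View pics/w2.png

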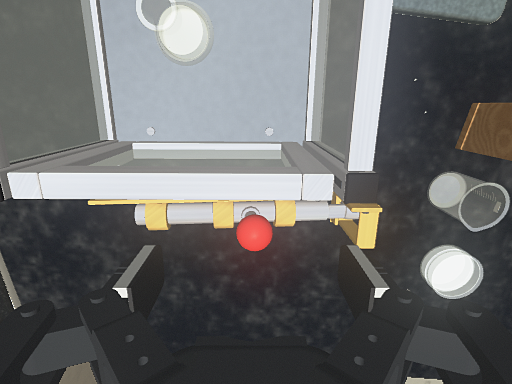

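The ball sits at (254,233), centred between the fingers. I'll descend and close.

```bash
python3 -m inch '[[[0,0,0],[-0.002,0.006,0.065],-1],[[0,0,0],[0,0,0.065],-1],[[0,0,0],[0,0,0],-1],[[0,0,0],[0,0,0],1],[[0,0,0],[0,0,0],1],[[0,0,0],[0,0,0],1],[[0,0,0],[0,0,0],1],[[0,0,0],[0,0,0],1],[[0,0,0],[0,0,0],1],[[0,0,0],[0,0,0],1]]'
python3 -m inch '[[[0,0,0],[0,0,0],1],[[0,0,0],[0,0,0],1],[[0,0,0],[0,0,0],1]]'
```

```text
clock: 3.92
eef_pos: [0.5812, 0.0446, 0.1904]
tool_rot: [0.999, 0.043, 0.001, -0.005]
ft_force: [-0.4, -0.5, 4.8]
grip_width: 0.0189
grasp_force: 58.4
clock: 4.17
eef_pos: [0.5812, 0.0446, 0.1903]
tool_rot: [0.999, 0.043, 0.001, -0.005]
ft_force: [-0.8, -0.1, 5.6]
grip_width: 0.0186
grasp_force: 58.4
```

```bash
python3 -m inch '[[[0,0,0],[0,0,-0.009],1],[[0,0,0],[0,0,-0.009],1],[[0,0,0],[0,0,-0.008],1],[[0,0,0],[0,0,0],1],[[0,0,0],[0,0,0],1],[[0,0,0],[0,0,0],1]]'
python3 - <<'E'
from h import *
c=vision.camera('wrist'); cv2.imwrite('pics/w3.png',c['img'][:,:,::-1])
for st,ce in red(c): print(st,ce,onz(c,*ce,.216))
E
```

```text
clock: 4.67
eef_pos: [0.5797, 0.0447, 0.1953]
tool_rot: [0.999, 0.043, -0.002, -0.005]
ft_force: [0.8, 3.2, -12.6]
grip_width: 0.0188
grasp_force: 58.8
[ 230  248   42   43 1502] [250.41744341 268.76364847] [0.5800486 0.0446792 0.216    ]
```

View pics/w3.png

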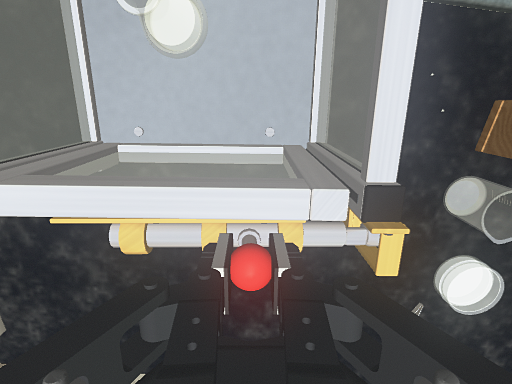

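The gripper holds the ball at (250,269) and the nose is still in the keeper at (375,238). I'll tilt the tool with the barrel as I lift further.

```bash
python3 -m inch '[[[-0.004,0,0],[0,-0.002,-0.006],1],[[-0.004,0,0],[0,-0.002,-0.006],1],[[-0.004,0,0],[0,-0.002,-0.003],1],[[0,0,0],[0,0,0],1],[[0,0,0],[0,0,0],1],[[0,0,0],[0,0,0],1]]'
```

```text
clock: 5.22
eef_pos: [0.5807, 0.0434, 0.2004]
tool_rot: [0.998, 0.051, 0.001, 0.025]
ft_force: [1.7, 12.9, -14.2]
grip_width: 0.0185
grasp_force: 59.2
```

```bash
python3 -m inch '[[[0,0,0],[0,-0.01,0],1],[[0,0,0],[0,-0.01,0],1],[[0,0,0],[0,-0.01,0],1],[[0,0,0],[0,-0.01,0],1],[[0,0,0],[0,-0.01,0],1],[[0,0,0],[0,0,0],1],[[0,0,0],[0,0,0],1]]'
python3 - <<'E'
from h import *
print(telemetry.get_obs()['ft_torque'])
c=vision.camera('wrist'); cv2.imwrite('pics/w4.png',c['img'][:,:,::-1])
for st,ce in red(c): print(st,ce,onz(c,*ce,.216))
E
```

```text
clock: 5.8
eef_pos: [0.5807, 0.0462, 0.201]
tool_rot: [0.998, 0.054, 0.002, 0.027]
ft_force: [2.4, -2.1, -9.8]
grip_width: 0.0187
grasp_force: 59.6
[-1.00961554 -0.74359046 -0.26719363]
[ 230  245   42   46 1559] [250.78511867 268.04618345] [0.57787542 0.04666857 0.216     ]
```

View pics/w4.png

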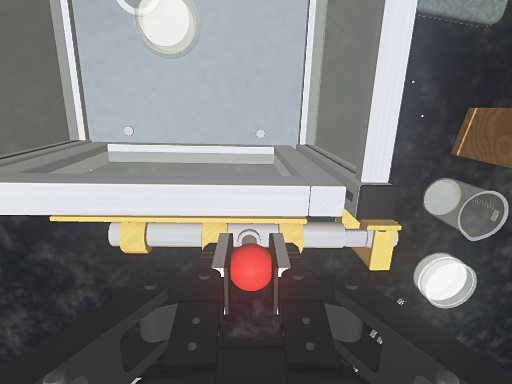

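The ball only moved 2 mm, with the nose end still at (397,238). The y force has just changed sign, so I'll keep pulling.

```bash
for i in 1 2; do python3 -m inch '[[[0,0,0],[0,-0.01,0],1],[[0,0,0],[0,-0.01,0],1],[[0,0,0],[0,-0.01,0],1],[[0,0,0],[0,0,0],1],[[0,0,0],[0,0,0],1]]'; done
```

```text
clock: 6.27
eef_pos: [0.5799, 0.0523, 0.2003]
tool_rot: [0.998, 0.058, 0.002, 0.025]
ft_force: [3.2, -1.0, -9.3]
grip_width: 0.0186
grasp_force: 59.6
clock: 6.68
eef_pos: [0.5794, 0.0573, 0.1997]
tool_rot: [0.998, 0.062, 0.002, 0.023]
ft_force: [4.4, 0.0, -9.9]
grip_width: 0.0187
grasp_force: 59.6
```

```bash
for i in 1 2; do python3 -m inch '[[[0,0,0.003],[0.001,-0.012,0],1],[[0,0,0.003],[0.001,-0.012,0],1],[[0,0,0],[0.001,-0.012,0],1],[[0,0,0],[0,-0.012,0],1],[[0,0,0],[0,0,0],1],[[0,0,0],[0,0,0],1]]'; done
```

```text
clock: 7.18
eef_pos: [0.5801, 0.0543, 0.199]
tool_rot: [0.998, 0.056, 0.001, 0.017]
ft_force: [3.5, -2.4, -10.6]
grip_width: 0.0186
grasp_force: 59.5
clock: 7.68
eef_pos: [0.5807, 0.0523, 0.1985]
tool_rot: [0.999, 0.051, 0.001, 0.011]
ft_force: [0.5, -2.6, -12.1]
grip_width: 0.0188
grasp_force: 59.4
```

```bash
python3 - <<'E'
from h import *
from scipy.spatial.transform import Rotation as R
o=telemetry.get_obs()
for k in ['joint_pos','joint_vel','tau','eef_pos','tool_rot','ft_force','ft_torque']: print(k,np.round(o[k],4))
print(R.from_quat(o['tool_rot']).as_matrix().round(3))
c=vision.camera('wrist'); cv2.imwrite('pics/w5.png',c['img'][:,:,::-1])
for st,ce in red(c): print(st,ce,onz(c,*ce,.216))
E
```

```text
joint_pos [ 0.1008  0.4198  0.173   1.3229 -0.0212  3.1405]
joint_vel [ 0.0002 -0.0022  0.0009 -0.0009  0.0042  0.0011]
tau [  1.593  -52.1882  29.7416  -0.2084   1.2805  -0.1627]
eef_pos [0.5807 0.0523 0.1985]
tool_rot [0.9986 0.0509 0.0011 0.0105]
ft_force [  0.5328  -2.5506 -12.1191]
ft_torque [-1.185  -0.0361 -0.1551]
[[ 0.995  0.102  0.003]
 [ 0.102 -0.995 -0.021]
 [ 0.001  0.021 -1.   ]]
[ 230  248   42   43 1499] [250.60440294 268.7658439 ] [0.5790202  0.05255998 0.216     ]
```

View pics/w5.png

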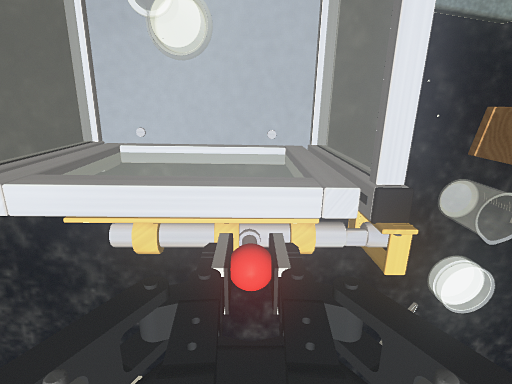

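The picture shows the nose still in the keeper at about (385,240). Joint 6 is at its 3.14 limit, which explains the blocked motion. I'll release, rise, turn the tool by a half turn (joint 6 to about 0) and regrasp.

```bash
python3 -m inch '[[[0,0,0],[0,0,0.01],0],[[0,0,0],[0,0,0],-1],[[0,0,0],[0,0,0],-1],[[0,0,0],[0,0,0],-1],[[0,0,0],[0,0,0],-1],[[0,0,0],[0,0,-0.1],-1],[[0,0,0],[0,0,-0.1],-1],[[0,0,0],[0,0,-0.1],-1],[[0,0,-0.019],[0,0,0],-1],[[0,0,-0.019],[0,0,0],-1]]' >/dev/null
python3 -m inch '[[[0,0,-0.019],[0,0,0],-1],[[0,0,-0.019],[0,0,0],-1],[[0,0,-0.019],[0,0,0],-1],[[0,0,-0.019],[0,0,0],-1],[[0,0,-0.019],[0,0,0],-1],[[0,0,-0.019],[0,0,0],-1],[[0,0,-0.019],[0,0,0],-1],[[0,0,-0.019],[0,0,0],-1],[[0,0,-0.019],[0,0,0],-1],[[0,0,-0.019],[0,0,0],-1]]'
python3 -m inch '[[[0,0,-0.019],[0,0,0],-1],[[0,0,-0.019],[0,0,0],-1],[[0,0,-0.019],[0,0,0],-1],[[0,0,-0.019],[0,0,0],-1],[[0,0,-0.019],[0,0,0],-1],[[0,0,-0.019],[0,0,0],-1],[[0,0,-0.019],[0,0,0],-1],[[0,0,-0.019],[0,0,0],-1],[[0,0,-0.019],[0,0,0],-1],[[0,0,-0.019],[0,0,0],-1]]'
python3 -m inch '[[[0,0,-0.019],[0,0,0],-1],[[0,0,-0.019],[0,0,0],-1],[[0,0,-0.019],[0,0,0],-1],[[0,0,-0.019],[0,0,0],-1],[[0,0,0],[0,0,0],-1],[[0,0,0],[0,0,0],-1]]'
python3 - <<'E'
from h import *
from scipy.spatial.transform import Rotation as R
o=telemetry.get_obs()
for k in ['joint_pos','eef_pos','ft_force','ft_torque']: print(k,np.round(o[k],4))
print(R.from_quat(o['tool_rot']).as_matrix().round(3))
for n in ('wrist','top'):
  c=vision.camera(n); cv2.imwrite('pics/x6%s.png'%n,c['img'][:,:,::-1])
  for st,ce in red(c): print(n,st,ce,onz(c,*ce,.208))
E
```

```text
clock: 9.4
eef_pos: [0.5812, 0.0543, 0.2864]
tool_rot: [0.717, 0.697, -0.004, 0.009]
ft_force: [-0.5, -0.2, -1.0]
grip_width: 0.0852
grasp_force: 0.0
clock: 10.23
eef_pos: [0.5812, 0.0543, 0.2864]
tool_rot: [0.202, 0.979, -0.009, 0.005]
ft_force: [-0.8, -0.4, -0.4]
grip_width: 0.0854
grasp_force: 0.0
clock: 10.73
eef_pos: [0.5812, 0.0542, 0.2862]
tool_rot: [-0.031, 0.999, -0.01, 0.003]
ft_force: [-1.2, 0.1, -0.4]
grip_width: 0.0855
grasp_force: 0.0
joint_pos [ 0.103   0.3969  0.3648  1.535  -0.0194  0.0406]
eef_pos [0.5812 0.0542 0.2862]
ft_force [-1.1854  0.0674 -0.4418]
ft_torque [ 0.0344  0.0278 -0.0161]
[[-0.998 -0.062  0.006]
 [-0.062  0.998 -0.019]
 [-0.004 -0.019 -1.   ]]
wrist [236 189  27  28 523] [248.99043977 201.94837476] [0.58149999 0.05130329 0.208     ]
top [381  13  12  14 128] [386.390625   19.5703125] [ 1.09384593 -0.36921596  0.208     ]
top [107 189   4   7  17] [108.52941176 191.88235294] [0.58583577 0.41441894 0.208     ]
top [ 84 190   9   7  35] [ 88.65714286 192.88571429] [0.58292561 0.46889427 0.208     ]
top [420 195  32  35 284] [432.9084507  206.63380282] [ 0.54743014 -0.47392014  0.208     ]
```

View pics/x6wrist.png

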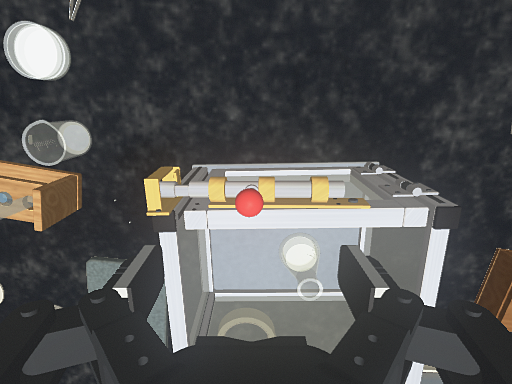

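The knob is now at (249,202) in the wrist view, about 7 mm drawn, with joint 6 at 0.04. The bolt is still parallel to the tool's y axis. I'll descend and regrasp.

```bash
python3 -m inch '[[[0,0,0],[0.003,-0.004,0.1],-1],[[0,0,0],[0,0,0.1],-1],[[0,0,0],[0,0,0.08],-1],[[0,0,0],[0,0,0.033],-1],[[0,0,0],[0,0,0],-1],[[0,0,0],[0,0,0],1],[[0,0,0],[0,0,0],1],[[0,0,0],[0,0,0],1],[[0,0,0],[0,0,0],1],[[0,0,0],[0,0,0],1]]'
python3 -m inch '[[[0,0,0],[0,0,0],1],[[0,0,0],[0,0,0],1],[[0,0,0],[0,0,0],1],[[0,0,0],[0,0,0],1],[[0.003,0,0],[0,0,-0.01],1],[[0.003,0,0],[0,0,-0.01],1],[[0.003,0,0],[0,0,-0.008],1],[[0,0,0],[0,0,0],1],[[0,0,0],[0,0,0],1]]'
```

```text
clock: 11.67
eef_pos: [0.5813, 0.051, 0.1931]
tool_rot: [-0.033, 0.999, -0.01, 0.003]
ft_force: [0.0, -0.5, 0.5]
grip_width: 0.0255
grasp_force: 0.0
clock: 12.42
eef_pos: [0.5802, 0.0519, 0.1993]
tool_rot: [-0.033, 0.999, -0.038, 0.002]
ft_force: [2.5, 2.9, -6.2]
grip_width: 0.0187
grasp_force: 58.8
```

Lifted with a downward pull of 6 N on the tool. Now I draw the bolt.

```bash
for i in 1 2; do python3 -m inch '[[[0,0,0],[0,0.012,0],1],[[0,0,0],[0,0.012,0],1],[[0,0,0],[0,0.012,0],1],[[0,0,0],[0,0.012,0],1],[[0,0,0],[0,0,0],1],[[0,0,0],[0,0,0],1]]'; done
```

```text
clock: 12.92
eef_pos: [0.5796, 0.0659, 0.199]
tool_rot: [-0.033, 0.999, -0.038, 0.003]
ft_force: [1.2, -0.9, -4.9]
grip_width: 0.0192
grasp_force: 58.9
clock: 13.42
eef_pos: [0.5786, 0.0808, 0.1982]
tool_rot: [-0.033, 0.999, -0.037, 0.003]
ft_force: [0.5, -0.1, -2.7]
grip_width: 0.0193
grasp_force: 59.1
```

```bash
python3 -m inch '[[[0,0,0],[0,0.012,0],1],[[0,0,0],[0,0.012,0],1],[[0,0,0],[0,0.012,0],1],[[0,0,0],[0,0.006,0],1],[[0,0,0],[0,0,0],1],[[0,0,0],[0,0,0],1]]'
python3 - <<'E'
from h import *
from scipy.spatial.transform import Rotation as R
o=telemetry.get_obs(); print(o['joint_pos'].round(3) if hasattr(o['joint_pos'],'round') else o['joint_pos'])
print(R.from_quat(o['tool_rot']).as_matrix().round(3))
c=vision.camera('wrist'); cv2.imwrite('pics/w7.png',c['img'][:,:,::-1])
E
```

```text
clock: 13.92
eef_pos: [0.5778, 0.0925, 0.1975]
tool_rot: [-0.033, 0.999, -0.038, 0.003]
ft_force: [-1.6, -3.0, 1.8]
grip_width: 0.0186
grasp_force: 59.5
[ 0.198  0.43   0.184  1.331 -0.076  0.133]
[[-0.998 -0.065  0.009]
 [-0.065  0.995 -0.076]
 [-0.004 -0.076 -0.997]]
```

View pics/w7.png

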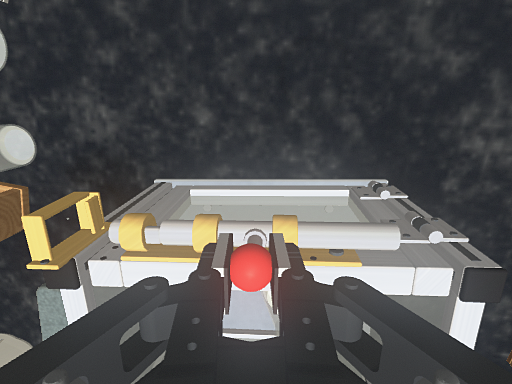

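The nose at (110,232) is clear of the keeper at about (90,220). The bolt is drawn about 45 mm. Now I swing the gate along an arc of about 117 mm radius around the hinge.

```bash
python3 -m inch '[[[0,0,0.0064],[0.0156,0.0003,0],1],[[0,0,0.0064],[0.0156,0.0003,0],1],[[0,0,0.0064],[0.0156,0.0003,0],1],[[0,0,0.0064],[0.0156,0.0003,0],1],[[0,0,0.0064],[0.0156,0.0003,0],1],[[0,0,0],[0,0,0],1],[[0,0,0],[0,0,0],1]]'
```

```text
clock: 14.55
eef_pos: [0.5555, 0.0942, 0.1972]
tool_rot: [0.067, 0.997, -0.036, 0.008]
ft_force: [1.5, 0.7, -0.6]
grip_width: 0.0187
grasp_force: 59.3
```

```bash
python3 -m inch '[[[0,0,0.0064],[0.0156,0.0004,0],1],[[0,0,0.0064],[0.0156,0.0004,0],1],[[0,0,0.0064],[0.0156,0.0004,0],1],[[0,0,0.0064],[0.0156,0.0004,0],1],[[0,0,0.0064],[0.0156,0.0004,0],1],[[0,0,0.0064],[0.0156,0.0004,0],1],[[0,0,0.0064],[0.0156,0.0004,0],1],[[0,0,0],[0,0,0],1],[[0,0,0],[0,0,0],1],[[0,0,0],[0,0,0],1]]'
python3 -m inch '[[[0,0,0],[0,0,0],1],[[0,0,0],[0,0,0],1],[[0,0,0],[0,0,0],1],[[0,0,0],[0,0,0],1],[[0,0,0],[0,0,0],1],[[0,0,0],[0,0,0],1]]'
python3 - <<'E'
from h import *
c=vision.camera('wrist'); cv2.imwrite('pics/w8.png',c['img'][:,:,::-1])
E
```

```text
clock: 15.38
eef_pos: [0.5245, 0.1027, 0.1964]
tool_rot: [0.206, 0.978, -0.035, 0.013]
ft_force: [4.0, 1.2, 0.8]
grip_width: 0.0185
grasp_force: 59.4
clock: 15.88
eef_pos: [0.5235, 0.1022, 0.1961]
tool_rot: [0.207, 0.978, -0.036, 0.012]
ft_force: [5.7, 0.2, 2.8]
grip_width: 0.0181
grasp_force: 59.5
```

View pics/w8.png

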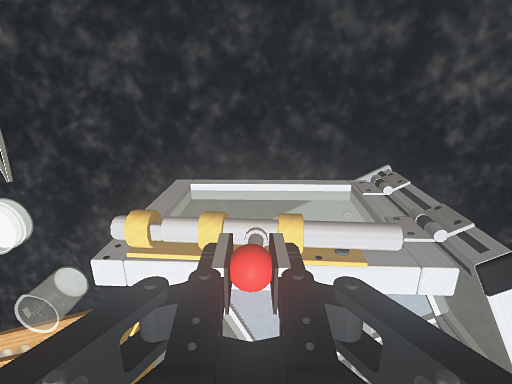

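The wrist view shows the gate swung open with the tool (about 0.48 rad). The ball is gripped at (251,268) and the bolt is still drawn. I'm handing in.

```bash
python3 -c "
from workcell import workorder
print(workorder.job_done())"
```

```text
the job is handed in; nothing more can be done
None
```

The gate is open about 0.48 rad (roughly 10 cm at the free edge) and held still by the knob in the gripper. The bolt is drawn about 45 mm, the arm registered no contact with the flask, petri dish or beaker, and the job is handed in (no verdict was returned).

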